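Rock the angle gauge on the stud to its mark and hold it

ROBOT

A 6-joint arm with a two-finger parallel gripper is mounted at the origin on a cart in front of the work surface, level with it; the furniture and walls round the work are solid. World frame = base frame: x ahead of the robot, y to its left, z up, the work surface at z = 0. Lengths are in mm, angles in degrees, forces in N, time in s.
With the tool pointing down it reaches from about 350 to 850 mm from the base axis. Payload 8.1 kg.
Tool frame: the origin (TCP) lies between the finger pads; the fingertips stand 22 mm ahead of it and the grasp point (between the pads) lies 3 mm ahead of it; z points along the fingers, y is the direction in which the jaws open and shut (so a half turn about z gives the same grasp; the last joint's range is limited). The gripper opens to 85 mm and grips with 20 to 120 N. Pads are 22 mm wide; open, the fingers measure 114 mm over their backs; the gripper's body (76 mm by 85 mm) begins 54 mm behind the grasp point. The pads swing forward as they close: fully open they stand 13 mm farther back than shut.
Start: joints at [69.018, 7.471, 85.268, -0, 87.261, -4.893], TCP at [166.253, 576.512, 253.292] pointing down, gripper open.
Joint ranges: [-169.43, 169.43], [-51.17, 129.36], [1.28, 143.12], [-76.62, 256.62], [0, 156.53], [-152.29, 152.29]. Speed limits (degrees/s): [136.94, 136.94, 159.86, 180, 180, 180].

INTERFACE

Orientations are given as [roll, pitch, yaw] about the fixed x, y, z axes, in that order (R = Rz(yaw) Ry(pitch) Rx(roll)).
In Python, from bench import r gives the robot as it stands.
- The arm moves only by the tool drive_tool, never from a script. Its argument "moves" is a list of rows, each a list of 2 entries, a list of its own where there are three numbers: the shift along the world's x, y, z in mm, then the turn about the world's z in degrees. A call has exactly 8 rows; each row is the pose to reach, as a shift and turn from the pose commanded when the call began; what a row does not reach only later rows make up. A row lasts 1/12 s, in which the tool goes at most 41.7 mm and 7.16 degrees, less where a joint would pass 70% of its speed; a pose out of reach is approached as far as the arm can. A call with a gripper value outside its range is refused whole. "fingers" is the finger opening in mm, from 0 to 85.4, set as the call begins (left out, the last holds). The fingers move at their own pace and stop on an object; "squeeze" is the grip in N (left out, the last holds). Time passes only in rows, so rows that repeat a pose let the fingers close, or fill a call up. It gives the time, the measured TCP pose, the force and the opening at its end, in the units of the state.
- r.sense(): the state, without advancing time (a new reading comes with each control period).
- r.snapshot(name): name is "scene" or "top"; returns a dict with "pixels" (420x560x3 uint8, red, green, blue), "camera_matrix" (3x3 intrinsics, pixels), "xyz" and "orientation" of the camera in the world. Camera axes: x right, y down, z forward; pixel columns grow to the right and rows downward; lengths in mm; the calibration is good to about 2 mm. A picture is of the moment at which its call begins. There is no depth.
- r.hand_in(): hands the job in, once; it reports no verdict.
The state is a dict: "time": time; "joint_pos": joint angles; "qd": joint speeds; "joint_efforts": joint torques, N m; "tool_pos": TCP position; "tcp_rot": TCP orientation; "ft_force": force on the tool from outside, world axes, zero at the start; "wrist_torque": the same for the moment, N m; "finger_gap": finger opening in mm.
Only numpy, scipy, OpenCV 4.12 (cv2) and the standard library are available. Lean on these libraries where they do the work, as an engineer would, in place of code of your own. Each camera call takes 0.05 s, during which the arm holds its last target.

TASK

Pick up the angle gauge by its handle and stand it upright, by the middle of its base, on the rounded top of the taller of the two studs on the timber offcut. Then rock it sideways on the stud, in the plane of its dial, until the free-swinging pointer settles on the mark on the rim, and finish holding it quite still like that for marking out: still gripped, tilted and lightly pressed on the stud. Press gently and leave the other things on the trolley where they are.

Things in the scene. Friction and masses are not known exactly. Their poses are not given: they have to be found in the camera images.
- gauge_grip (a point): Centre of the black handle of the loose angle gauge, 127 mm above its underside. The handle is a block 20 thick (x) x 40 wide (y) x 45 high, 102 to 147 mm above the underside; grip it across the 20 mm. Axes: x normal to the dial (the dial looks along -x, roughly to the robot at the start), y along the base, z up through the handle.
- gauge_foot (a point): Middle of the flat underside of the gauge, 127 mm below gauge_grip, same axes.
- pointer (a joint): Angle (rad) of the dark pendulum pointer in the gauge. It swings freely about the dial centre (35 mm needle, small bob) and comes to hang straight down in about 2 s; 0 with the gauge upright. It equals the gauge's lean in the dial plane and grows as the handle end leans to the gauge's -y (right for someone facing the dial), a positive turn about its +x.
- mark (a joint): Angle (rad) of the mark, a small dark steel tab with a pointed tip on the rim of the dial, fixed at 0.18 to 0.42 for the episode; 0 is the bottom of the dial, positive towards the gauge's -y (right for someone facing the dial). The pointer is on the mark when both joints read the same: the gauge leans by this angle, handle to the right.
- pointer_tip (a point): Lower tip of the pointer, 35 mm from the dial centre.
- mark_tip (a point): Inner tip of the mark, 34.5 mm from the dial centre and about 8 mm nearer to the viewer than the pointer tip.
- crown (a point): Topmost point of the taller stud, 90 mm above the trolley, on a fixed timber offcut (170 x 80 x 45 mm). The stud is steel, 24 mm in diameter, stands 45 mm out of the timber, ends in a rigid half ball of 12 mm radius. A shorter stud (18 mm out of the timber) stands 90 mm away on the same block.
- tall_stud: The taller stud, fixed to the timber; origin on its axis at the timber's top face, 45 mm below the crown, z up.
- gauge: The whole angle gauge, about 0.4 kg, 147 mm high: flat steel base 92 (y) x 36 (x) x 14 mm, above it a round dial case 92 mm across and 20 thick, centred 60 mm above the underside, with the handle on top. Origin at the middle of its underside, axes as for gauge_grip.
- block: The fixed timber offcut, 170 (y) x 80 (x) x 45 mm high; origin at the centre of its underside. The taller stud stands at its y = +35 mm, the shorter at y = -55 mm.
- plug_gauge: Bystander: stepped steel plug gauge standing upright, 48 mm diameter, 98 mm high; origin under its centre.
- small_plug_gauge: Bystander: stepped steel plug gauge standing upright, 38 mm diameter, 98 mm high; origin under its centre.
- carton: Bystander: small carton, 61 x 76 x 42 mm high; origin under its centre.

How it is judged (in metres and radians):
On the way, in this order (a step that is already met when the one before it is completed fails the run):
1. the gauge stands upright on the taller stud (contact force between gauge and tall_stud above 0.3 N and distance between gauge_foot and crown below 0.018 m and angle between gauge's own z axis and vertical below 0.12 rad), for 0.2 s.
2. rocked on the stud until the pointer is on the mark (contact force between gauge and tall_stud above 0.3 N and distance between gauge_foot and crown below 0.018 m and angle between the z axis of pointer_tip and the z axis of mark_tip, either way round below 0.05 rad), for 0.5 s.
At the end, for the whole second after the job is handed in: The gauge is still gripped, with the middle of its base within 18 mm of the crown of the taller stud and pressed on it with 0.3 to 30 N, its dial plane upright within 0.15 rad, at rest, and its pointer at rest within 0.05 rad (3 degrees) of the mark; the robot does not touch the block (all of step 2 and velocity of joint pointer between -0.15 and 0.15 rad/s and angle between gauge's own x axis and vertical between 1.42 and 1.72 rad and linear speed of gauge below 0.02 m/s and height (world z) of gauge_foot above 0.075 m and contact force between gauge and tall_stud below 30 N and contact force between the fingers and gauge above 2 N and contact force between the arm and block below 0.1 N); the arm keeps its last pose, push and grip.
It fails at once if the gauge is pressed hard on the stud (over 45 N) (contact force between gauge and tall_stud above 45 N).
It fails at once if a bystander is shoved more than 20 mm (distance of any of plug_gauge, small_plug_gauge, carton from where it was at the start of the episode above 0.02 m).
It also fails if it takes over 64 s, if anything falls off the work surface, if the arm or the gripper's body presses on something with over 40 N, if the wrist force passes 120 N, or if a joint passes its speed limit or range.

## Working session

There is one attempt and no reset: what is moved stays moved. The work goes in short steps, Python scripts to look and compute and a tool call to move; the robot and the scene stay as the last step left them, time stands still between calls to the robot, and variables do not carry over. Pictures are saved under pics/ and viewed, and the job is handed in when it is done.

Besides the shell and the picture viewer there is one more tool, called as name([rows], argument=value, ...), one row to a line, values as JSON. drive_tool: Moves the arm, as the interface text tells. Its arguments: {"type":"object","properties":{"moves":{"type":"array","items":{"type":"array"}},"fingers":{"type":"number"},"squeeze":{"type":"number"}},"required":["moves"]}

```bash
ls; mkdir -p pics; python3 - <<'E'
from bench import r
import cv2,pickle
print(r.sense())
for n in("scene","top"):
    s=r.snapshot(n); pickle.dump(s,open(n+"0.pkl","wb"))
    cv2.imwrite(f"pics/{n}0.png",s["pixels"][:,:,::-1]); print(s["camera_matrix"],s["xyz"],s["orientation"])
E
```

```text
pics
{'time': 0.0, 'joint_pos': array([ 6.90184631e+01,  7.51361256e+00,  8.53286409e+01,  3.90604011e-04,
        8.72597866e+01, -4.89224339e+00]), 'qd': array([ 0.03666845, -0.09505138, -0.03973667, -0.04342206,  0.00953372,
        0.04854383]), 'joint_efforts': array([ 2.19685317e-03, -5.69389093e+01, -5.00555205e+01, -2.36583146e-04,
        1.45594400e-02,  2.39296092e-06]), 'tool_pos': array([166.07264264, 576.04755516, 252.26608344]), 'tcp_rot': array([-1.79898365e+02, -9.09088641e-03,  1.63910679e+02]), 'ft_force': array([ 0.65224911, -0.14268512,  0.04925036]), 'wrist_torque': array([0.03415456, 0.01912277, 0.0300037 ]), 'finger_gap': 85.4953013149115}
[[420.15707336   0.         276.36155584]
 [  0.         420.15707336 206.94808184]
 [  0.           0.           1.        ]] [244.1735744  641.1760217  850.04519195] [-135.39537142    1.12244729 -155.22407699]
[[471.98512267   0.         280.16566703]
 [  0.         471.98512267 203.01203246]
 [  0.           0.           1.        ]] [ 465.78659891    5.76095539 1079.86614365] [-1.74020733e+02  1.27399805e-01 -9.00445486e+01]
```

View pics/scene0.png

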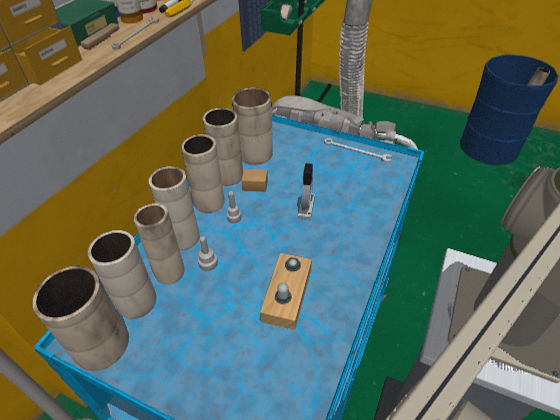

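View pics/top0.png

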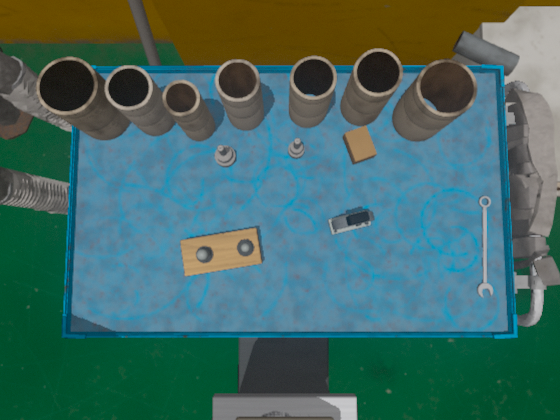

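```bash
cat >h.py <<'E'
import numpy as np,cv2,pickle
from scipy.spatial.transform import Rotation as R
def cam(s):
    return np.array(s["camera_matrix"]),np.array(s["xyz"]),R.from_euler("xyz",s["orientation"],degrees=True).as_matrix()
def ray(s,u,v):
    K,c,M=cam(s); d=M@np.linalg.inv(K)@[u,v,1]; return c,d/np.linalg.norm(d)
def onz(s,u,v,z):
    c,d=ray(s,u,v); return c+d*(z-c[2])/d[2]
def onplane(s,u,v,p,n):
    c,d=ray(s,u,v); return c+d*(np.dot(np.array(p)-c,n)/np.dot(d,n))
def proj(s,p):
    K,c,M=cam(s); q=K@(M.T@(np.array(p)-c)); return q[:2]/q[2]
def tri(a,ua,b,ub):
    c1,d1=ray(a,*ua); c2,d2=ray(b,*ub)
    t=np.linalg.lstsq(np.c_[d1,-d2],c2-c1,rcond=None)[0]
    p,q=c1+t[0]*d1,c2+t[1]*d2; return (p+q)/2,np.linalg.norm(p-q)
def crop(s,u,v,w,h,k,name):
    im=s["pixels"][v:v+h,u:u+w,::-1]; cv2.imwrite(name,cv2.resize(im,None,fx=k,fy=k,interpolation=cv2.INTER_CUBIC))
E
python3 - <<'E'
from h import *
t=pickle.load(open("top0.pkl","rb"));s=pickle.load(open("scene0.pkl","rb"))
crop(t,170,190,220,100,3,"pics/t1.png");crop(s,240,150,90,190,3,"pics/s1.png")
print(cam(s)[2][:,2],cam(t)[2][:,2])
E
```

```text
[ 0.3069389  -0.63172994 -0.7118327 ] [ 0.10417027  0.00213045 -0.9945572 ]
```

View pics/t1.png

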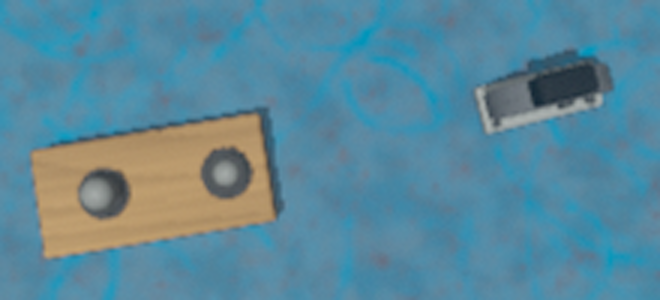

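View pics/s1.png

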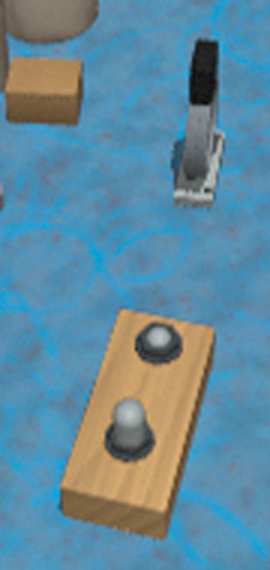

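```bash
python3 - <<'E'
from h import *
t=pickle.load(open("top0.pkl","rb"));s=pickle.load(open("scene0.pkl","rb"))
# timber in top
hsv=cv2.cvtColor(t["pixels"],cv2.COLOR_RGB2HSV)
m=((hsv[...,0]<28)&(hsv[...,1]>60)&(hsv[...,2]>110)).astype(np.uint8); m[:215]=0;m[290:]=0;m[:,:170]=0;m[:,280:]=0
c=max(cv2.findContours(m,0,2)[0],key=cv2.contourArea); rc=cv2.minAreaRect(c);print(rc)
P=np.array([onz(t,*p,45) for p in cv2.boxPoints(rc)]);print(P.round(1))
print(np.linalg.norm(np.diff(P,axis=0),axis=1)); C=P.mean(0);print("block",C)
e=[(P[i]-P[i-1]) for i in range(4)];l=max(e,key=np.linalg.norm); l=l*np.sign(l[1])/np.linalg.norm(l); print("ydir",l,np.degrees(np.arctan2(-l[0],l[1])))
cr=C+35*l; cr[2]=90; print("crown pred",cr,"top px",proj(t,cr),"scene px",proj(s,cr))
# handle dark in both
for n,i,(u0,v0,u1,v1) in(("top",t,(325,200,380,240)),("scene",s,(290,155,325,225))):
    g=i["pixels"].max(2).astype(int); k=np.zeros(g.shape,np.uint8); k[v0:v1,u0:u1]=(g[v0:v1,u0:u1]<50)
    c=max(cv2.findContours(k,0,2)[0],key=cv2.contourArea);rc=cv2.minAreaRect(c);print(n,cv2.contourArea(c),rc,cv2.boxPoints(rc).round(1).tolist())
crop(t,325,195,60,45,13,"pics/t2.png");crop(s,285,155,45,70,8,"pics/s2.png")
E
```

```text
((220.39190673828125, 251.3513641357422), (36.332176208496094, 77.59632110595703), 80.53767395019531)
[[493.5 229.1  45. ]
 [521.2  61.7  45. ]
 [443.2  48.4  45. ]
 [415.9 214.4  45. ]]
[169.63030499  79.13626298 168.29847448]
block [468.4376695 138.4003897  45.       ]
ydir [-0.16366472  0.98651602 -0.        ] 9.419674215242926
crown pred [462.70940424 172.92845042  90.        ] top px [201.08058432 253.99295345] scene px [282.26361045 283.98979393]Traceback (most recent call last):
  File "<stdin>", line 14, in <module>
ValueError: max() iterable argument is empty
```

```bash
python3 - <<'E'
from h import *
t=pickle.load(open("top0.pkl","rb"));s=pickle.load(open("scene0.pkl","rb"))
for n,i,(u0,v0,u1,v1),th in(("top",t,(325,200,380,240),70),("scene",s,(290,155,325,225),50)):
    g=i["pixels"].max(2).astype(int); k=np.zeros(g.shape,np.uint8); k[v0:v1,u0:u1]=(g[v0:v1,u0:u1]<th)
    c=max(cv2.findContours(k,0,2)[0],key=cv2.contourArea);rc=cv2.minAreaRect(c);print(n,cv2.contourArea(c),rc,cv2.boxPoints(rc).round(1).tolist())
crop(t,325,195,60,45,13,"pics/t2.png");crop(s,285,155,45,70,8,"pics/s2.png")
E
```

```text
top 163.0 ((357.2059020996094, 217.8235626220703), (8.973817825317383, 21.3431339263916), 75.96376037597656) [[345.79998779296875, 216.10000610351562], [366.5, 210.89999389648438], [368.6000061035156, 219.60000610351562], [347.8999938964844, 224.8000030517578]]
scene 130.0 ((307.5, 174.0), (20.0, 7.0), 90.0) [[304.0, 164.0], [311.0, 164.0], [311.0, 184.0], [304.0, 184.0]]
```

View pics/t2.png

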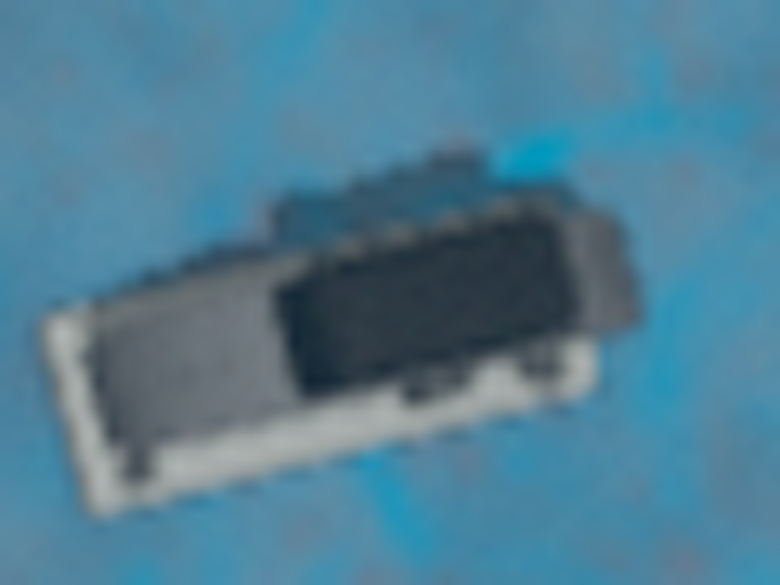

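View pics/s2.png

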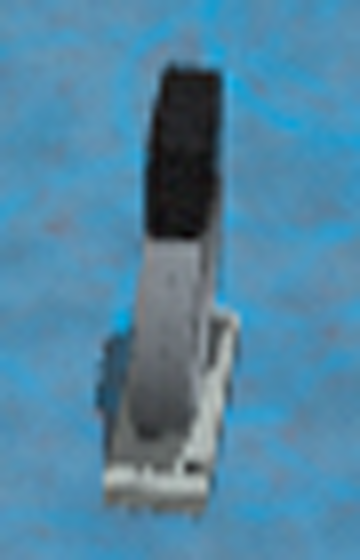

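```bash
python3 - <<'E'
from h import *
t=pickle.load(open("top0.pkl","rb"));s=pickle.load(open("scene0.pkl","rb"))
f=lambda x,y:(325+(x+.5)/13-.5,195+(y+.5)/13-.5)
a=onz(t,*f(95,513),7);b=onz(t,*f(597,390),7)
print("base",a,b,np.linalg.norm(a-b)); l=(a-b)/np.linalg.norm(a-b);n=np.array([l[1],-l[0],0]);print("y",l,np.degrees(np.arctan2(-l[0],l[1])))
print("centre by base",(a+b)/2+18*n)
p=onz(t,*f(555,208),147);q=onz(t,*f(578,320),147);print("h",p,q,np.linalg.norm(p-q)); hc=(p+q)/2+20*l;print("centre by handle",hc)
k=[onz(t,*f(*x),147) for x in((280,280),(555,208))];d=k[0]-k[1];print("yaw h",np.degrees(np.arctan2(-d[0],d[1])))
for z in(102,147):print(z,proj(s,[*hc[:2],z]))
# scene: handle top face center approx crop (193,75..)
E
```

```text
base [ 507.33259564 -109.16834275    7.        ] [ 528.73919258 -197.20862435    7.        ] 90.6053727863695
y [-0.23626189  0.97168941  0.        ] 13.666018753373443
centre by base [ 535.52630357 -148.93576947    7.        ]
h [ 548.31310803 -164.89343508  147.        ] [ 531.19232223 -168.05185739  147.        ] 17.409679429571632
centre by handle [ 535.02747726 -147.03885795  147.        ]
yaw h 14.604818467853097
102 [306.70987245 179.9166934 ]
147 [307.26312999 166.91628202]
```

drive_tool([
  [[15,-30,0],-2],
  [[30,-60,0],-5],
  [[45,-90,0],-8],
  [[60,-120,0],-11],
  [[75,-150,0],-14],
  [[90,-180,0],-17],
  [[106,-210,0],-20],
  [[123,-241,0],-20],
], fingers=60, squeeze=30)

```text
time: 0.77
tool_pos: [289.3, 334.0, 252.9]
tcp_rot: [-180.0, -0.0, 143.8]
ft_force: [1.3, 0.1, 0.2]
finger_gap: 60.1
```

drive_tool([
  [[15,-30,0],-2],
  [[30,-60,0],-5],
  [[45,-90,0],-8],
  [[60,-120,0],-11],
  [[75,-150,0],-14],
  [[90,-180,0],-17],
  [[106,-210,0],-20],
  [[123,-241,0],-20],
])

```text
time: 1.43
tool_pos: [412.4, 93.0, 253.1]
tcp_rot: [180.0, -0.0, 123.7]
ft_force: [0.8, 0.9, 0.5]
finger_gap: 59.7
```

drive_tool([
  [[15,-30,0],-2],
  [[30,-60,0],-5],
  [[45,-90,0],-8],
  [[60,-120,0],-11],
  [[75,-150,0],-14],
  [[90,-190,0],-17],
  [[110,-225,0],-20],
  [[123,-242,0],-20],
])

```text
time: 2.1
tool_pos: [535.8, -151.5, 252.6]
tcp_rot: [-180.0, 0.1, 103.6]
ft_force: [1.0, 1.2, -0.1]
finger_gap: 59.8
```

drive_tool([
  [[0,0,-15],0],
  [[0,0,-35],0],
  [[0,0,-55],0],
  [[0,0,-75],0],
  [[0,0,-95],0],
  [[0,0,-110],0],
  [[0,0,-119],0],
  [[0,0,-119],0],
])

```text
time: 2.77
tool_pos: [533.5, -146.8, 131.4]
tcp_rot: [-179.8, -0.2, 103.9]
ft_force: [-0.7, 1.1, 0.7]
finger_gap: 60.2
```

```bash
python3 - <<'E'
from h import *
from bench import r
s=r.snapshot("scene");t=r.snapshot("top")
crop(s,250,120,110,120,5,"pics/s3.png");crop(t,300,170,110,100,5,"pics/t3.png")
print(r.sense()["ft_force"])
E
```

```text
[ 0.61153822 -0.4586607  -0.82457062]
```

View pics/s3.png

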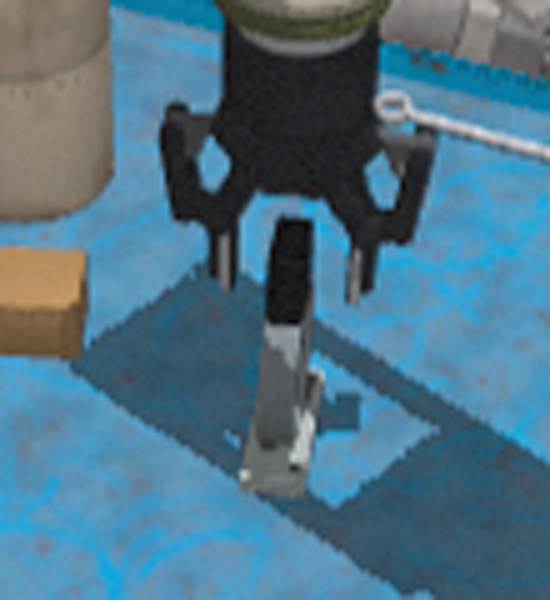

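View pics/t3.png

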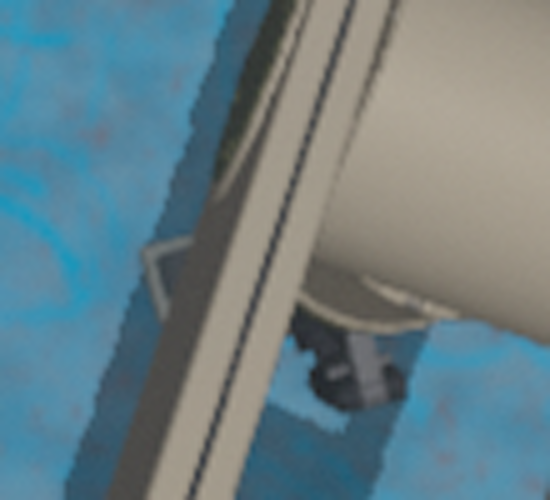

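drive_tool([
  [[0,0,0],0],
  [[0,0,0],0],
  [[0,0,0],0],
  [[0,0,0],0],
  [[0,0,0],0],
  [[0,0,0],0],
  [[0,0,0],0],
  [[0,0,0],0],
], fingers=0, squeeze=50)

```text
time: 3.53
tool_pos: [535.9, -147.8, 135.5]
tcp_rot: [179.9, 0.1, 103.9]
ft_force: [-1.3, -0.6, 6.4]
finger_gap: 19.7
```

drive_tool([
  [[0,0,0],0],
  [[0,0,5],0],
  [[0,0,15],0],
  [[0,0,30],0],
  [[0,0,50],0],
  [[0,0,75],0],
  [[0,0,100],0],
  [[0,0,130],0],
])

```text
time: 4.2
tool_pos: [534.2, -147.0, 264.3]
tcp_rot: [-179.9, -0.1, 103.9]
ft_force: [0.4, -0.6, -4.1]
finger_gap: 19.2
```

drive_tool([
  [[-4,14,12],-3],
  [[-10,32,27],-6],
  [[-16,52,42],-9],
  [[-22,74,57],-13],
  [[-28,96,72],-16],
  [[-34,118,87],-19],
  [[-41,140,103],-23],
  [[-48,162,119],-26],
])

```text
time: 4.87
tool_pos: [486.3, 15.6, 384.2]
tcp_rot: [-180.0, -0.0, 77.7]
ft_force: [0.7, -0.3, -3.6]
finger_gap: 19.6
```

drive_tool([
  [[-6,20,15],-3],
  [[-12,40,30],-6],
  [[-18,60,45],-9],
  [[-24,80,60],-13],
  [[-30,100,75],-16],
  [[-36,120,90],-19],
  [[-42,141,104],-23],
  [[-48,162,119],-26],
])

```text
time: 5.53
tool_pos: [438.3, 177.4, 503.2]
tcp_rot: [-180.0, 0.0, 51.7]
ft_force: [0.9, 1.0, -3.5]
finger_gap: 19.6
```

drive_tool([
  [[-6,20,15],-3],
  [[-12,40,30],-6],
  [[-18,60,45],-9],
  [[-25,85,62],-13],
  [[-32,108,79],-16],
  [[-40,135,98],-20],
  [[-45,152,112],-24],
  [[-48,162,119],-26],
])

```text
time: 6.2
tool_pos: [389.8, 340.2, 623.3]
tcp_rot: [-180.0, -0.1, 25.8]
ft_force: [-0.4, -0.9, -4.2]
finger_gap: 19.2
```

```bash
python3 - <<'E'
from h import *
from bench import r
s=r.snapshot("scene");pickle.dump(s,open("s4.pkl","wb"))
crop(s,0,0,560,420,1,"pics/s4.png")
print(r.sense())
E
```

```text
{'time': 6.25, 'joint_pos': array([3.54715910e+01, 5.20567547e+00, 4.81604573e+01, 7.52052466e-02,
       1.26500476e+02, 9.97097639e+01]), 'qd': array([-2.31569614, -1.99846125,  4.07110039, -0.57816171, -2.14812476,
       -8.56864649]), 'joint_efforts': array([ -0.60932955, -46.23692751, -42.99198389,  -0.72891997,
        -0.28883932,  -0.48216322]), 'tool_pos': array([389.60042563, 340.92015754, 623.66029662]), 'tcp_rot': array([-1.79918013e+02, -1.21325592e-01,  2.58065450e+01]), 'ft_force': array([ 0.85605579,  1.94702859, -2.31137788]), 'wrist_torque': array([ 0.19712571, -0.08488703,  0.02823377]), 'finger_gap': 19.11671710956062}
```

View pics/s4.png

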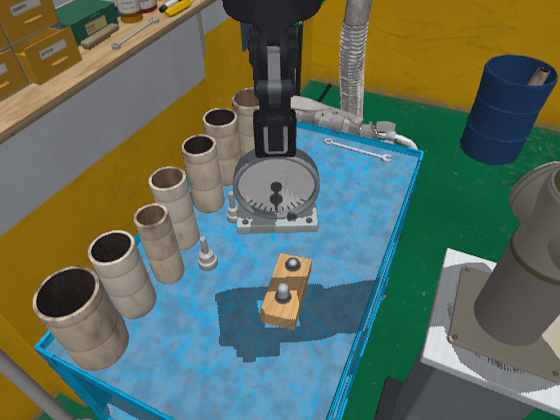

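drive_tool([
  [[-2,6,10],0],
  [[-5,15,25],0],
  [[-8,25,42],0],
  [[-11,35,59],0],
  [[-14,45,76],0],
  [[-17,52,88],0],
  [[-19,58,96],0],
  [[-20,60,100],0],
])

```text
time: 6.92
tool_pos: [370.6, 398.5, 722.1]
tcp_rot: [-180.0, -0.0, 26.0]
ft_force: [-0.2, 0.3, -3.2]
finger_gap: 19.2
```

drive_tool([
  [[0,0,0],0],
  [[0,0,0],0],
  [[0,0,0],0],
  [[0,0,0],0],
  [[0,0,0],0],
  [[0,0,0],0],
  [[0,0,0],0],
  [[0,0,0],0],
])

```text
time: 7.58
tool_pos: [371.1, 398.3, 721.4]
tcp_rot: [-180.0, -0.0, 25.9]
ft_force: [-1.2, 0.5, -2.9]
finger_gap: 19.8
```

drive_tool([
  [[0,0,0],0],
  [[0,0,0],0],
  [[0,0,0],0],
  [[0,0,0],0],
  [[0,0,0],0],
  [[0,0,0],0],
  [[0,0,0],0],
  [[0,0,0],0],
])

```text
time: 8.25
tool_pos: [371.3, 398.5, 721.3]
tcp_rot: [180.0, -0.0, 25.9]
ft_force: [0.5, -0.5, -4.0]
finger_gap: 19.3
```

drive_tool([
  [[0,0,0],0],
  [[0,0,0],0],
  [[0,0,0],0],
  [[0,0,0],0],
  [[0,0,0],0],
  [[0,0,0],0],
  [[0,0,0],0],
  [[0,0,0],0],
])

```text
time: 8.92
tool_pos: [371.2, 398.5, 721.3]
tcp_rot: [-180.0, -0.0, 25.9]
ft_force: [-0.0, -0.3, -3.5]
finger_gap: 19.3
```

```bash
python3 - <<'E'
from h import *
from bench import r
s=r.snapshot("scene");pickle.dump(s,open("s5.pkl","wb"))
crop(s,0,0,560,420,1,"pics/s5.png");crop(s,210,90,150,140,5,"pics/s5c.png")
x=r.sense();print(x["tool_pos"],x["tcp_rot"])
E
```

```text
[371.25002693 398.51942833 721.27156657] [1.79998640e+02 3.15851478e-03 2.59112277e+01]
```

View pics/s5.png

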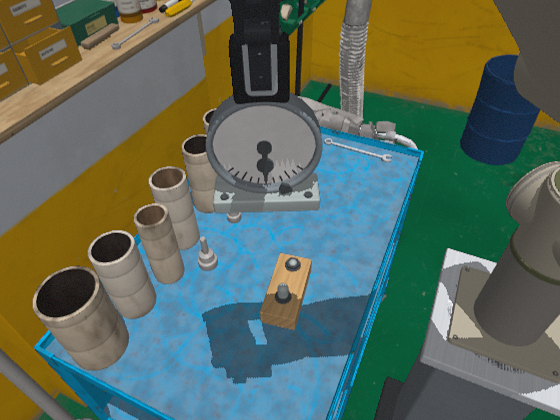

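View pics/s5c.png

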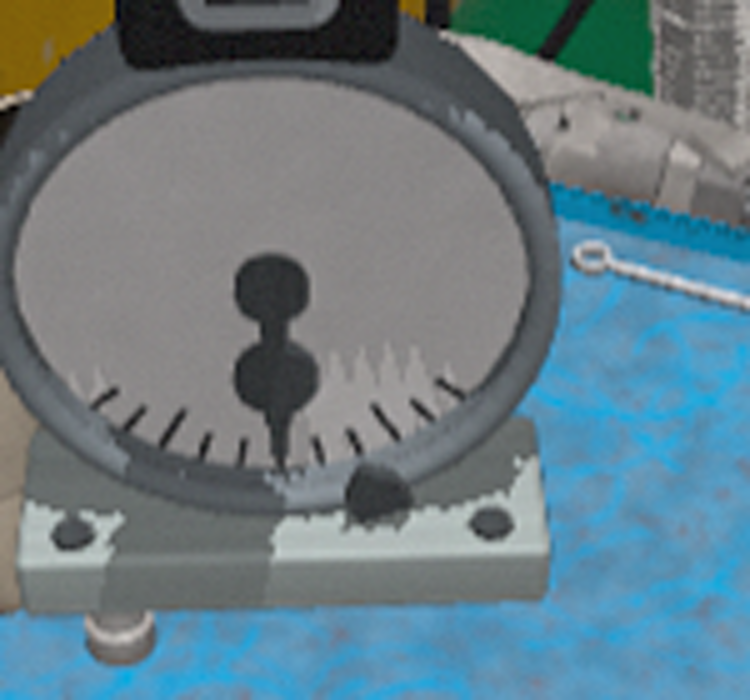

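```bash
cat > m.py <<'E'
from h import *
def frame(tcp,yaw,roll=0.,off=134.3):
    a=np.radians(yaw-90); x=np.array([np.cos(a),np.sin(a),0]);z=np.array([0,0,1.]);y=np.cross(z,x)
    M=np.c_[x,y,z]; M=M@R.from_euler("x",roll).as_matrix()
    foot=np.array(tcp)-M[:,2]*off  # pivot at grip assumed
    return foot,M
def togauge(s,u,v,F,xg):
    f,M=F; p=onplane(s,u,v,f+M[:,0]*xg,M[:,0]); return M.T@(p-f)
E
python3 - <<'E'
from m import *
s=pickle.load(open("s5.pkl","rb"))
crop(s,255,150,50,50,12,"pics/s5d.png")
F=frame([371.25,398.52,721.27],25.91)
f=lambda x,y:(210+(x+.5)/5-.5,90+(y+.5)/5-.5)
for n,p in(("hub",(271,288)),("bob",(276,374)),("tip",(283,470)),("dialtop",(270,78)),("dialbot",(283,468)),("L",(13,270)),("Rr",(528,270)),("mark",(367,470)),("markc",(380,497))):
    print(n,[togauge(s,*f(*p),F,xg)[1:].round(1) for xg in(-5,-10,-15,-18)])
print([togauge(s,*f(*p),F,-18).round(1) for p in((20,610),(545,603),(28,572),(548,552))])
E
```

```text
hub [array([ 0.4, 58.7]), array([ 0.2, 62.5]), array([ 0.1, 66.3]), array([-0. , 68.6])]
bob [array([ 0.3, 41. ]), array([ 0.1, 45.2]), array([-0. , 49.3]), array([-0.1, 51.8])]
tip [array([-0.1, 19.6]), array([-0.2, 24.2]), array([-0.4, 28.7]), array([-0.5, 31.4])]
dialtop [array([-1. , 96.9]), array([ -1.1, 100. ]), array([ -1.3, 103.1]), array([ -1.4, 104.9])]
dialbot [array([-0.1, 20.1]), array([-0.2, 24.6]), array([-0.4, 29.1]), array([-0.5, 31.9])]
L [array([40.8, 63.6]), array([39.9, 67.3]), array([39. , 71.1]), array([38.5, 73.3])]
Rr [array([-40.4,  60.8]), array([-39.8,  64.6]), array([-39.2,  68.4]), array([-38.8,  70.6])]
mark [array([-14.5,  19.1]), array([-14.4,  23.6]), array([-14.3,  28.2]), array([-14.2,  30.9])]
markc [array([-16.8,  12.6]), array([-16.6,  17.3]), array([-16.4,  22. ]), array([-16.3,  24.8])]
[array([-18. ,  46.6,   0.2]), array([-18. , -45.2,  -1.7]), array([-18. ,  44.1,   9.5]), array([-18. , -45. ,  10.8])]
```

View pics/s5d.png

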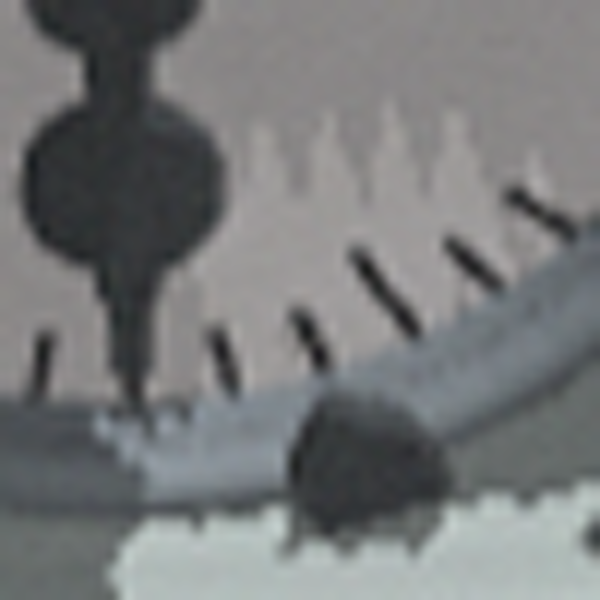

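drive_tool([
  [[-2,5,5],0],
  [[-5,11,12],0],
  [[-9,18,20],0],
  [[-13,27,30],0],
  [[-17,36,39],0],
  [[-21,44,46],0],
  [[-24,50,50],0],
  [[-26,53,53],0],
])

```text
time: 9.63
tool_pos: [327.2, 428.6, 733.3]
tcp_rot: [-179.4, -1.3, 26.0]
ft_force: [1.0, -0.2, -3.9]
finger_gap: 19.5
```

drive_tool([
  [[0,0,0],0],
  [[0,0,0],0],
  [[0,0,0],0],
  [[0,0,0],0],
  [[0,0,0],0],
  [[0,0,0],0],
  [[0,0,0],0],
  [[0,0,0],0],
])

```text
time: 10.3
tool_pos: [328.4, 428.1, 732.9]
tcp_rot: [-179.4, -1.2, 25.9]
ft_force: [0.2, 0.0, -3.9]
finger_gap: 19.1
```

drive_tool([
  [[0,0,0],0],
  [[0,0,0],0],
  [[0,0,0],0],
  [[0,0,0],0],
  [[0,0,0],0],
  [[0,0,0],0],
  [[0,0,0],0],
  [[0,0,0],0],
])

```text
time: 10.97
tool_pos: [328.2, 428.1, 733.0]
tcp_rot: [-179.4, -1.2, 25.9]
ft_force: [0.4, -0.2, -4.1]
finger_gap: 19.3
```

```bash
python3 - <<'E'
from h import *
from bench import r
s=r.snapshot("scene");pickle.dump(s,open("s6.pkl","wb"))
crop(s,190,30,200,150,4,"pics/s6c.png")
crop(s,240,100,75,60,10,"pics/s6d.png")
x=r.sense();print(x["tool_pos"],x["tcp_rot"])
E
```

```text
[328.21773219 428.10624029 732.97388436] [-179.39232549   -1.21119192   25.90379832]
```

View pics/s6c.png

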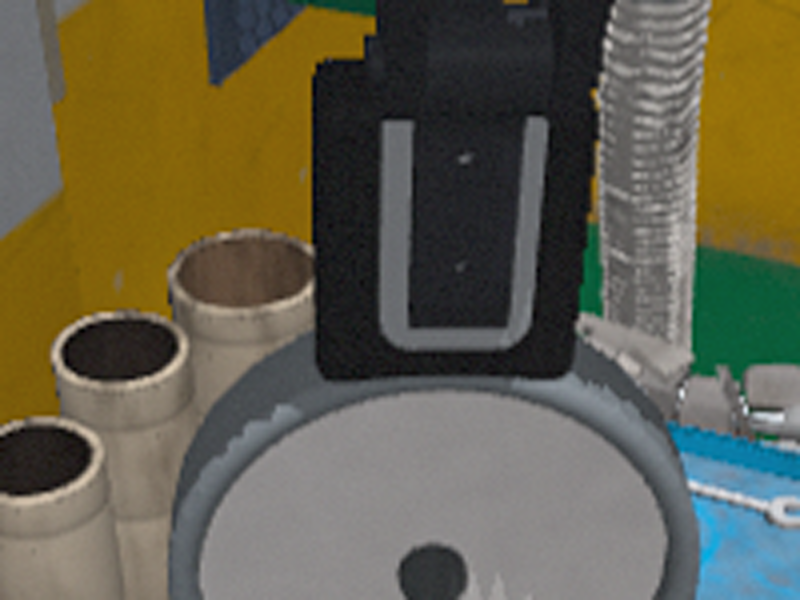

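View pics/s6d.png

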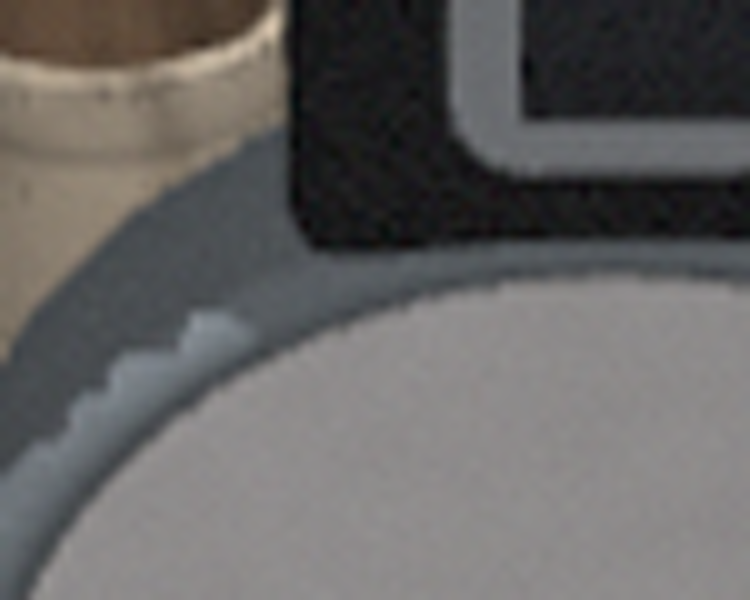

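```bash
python3 - <<'E'
from h import *
s=pickle.load(open("s6.pkl","rb"))
crop(s,225,110,150,130,5,"pics/s6e.png")
crop(s,280,180,60,50,12,"pics/s6f.png")
E
```

```text
(no output)
```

View pics/s6e.png

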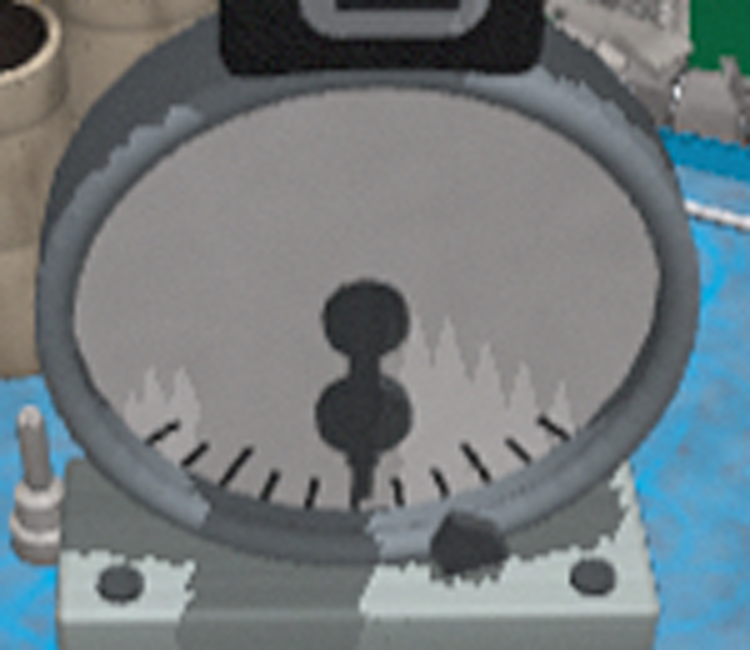

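View pics/s6f.png

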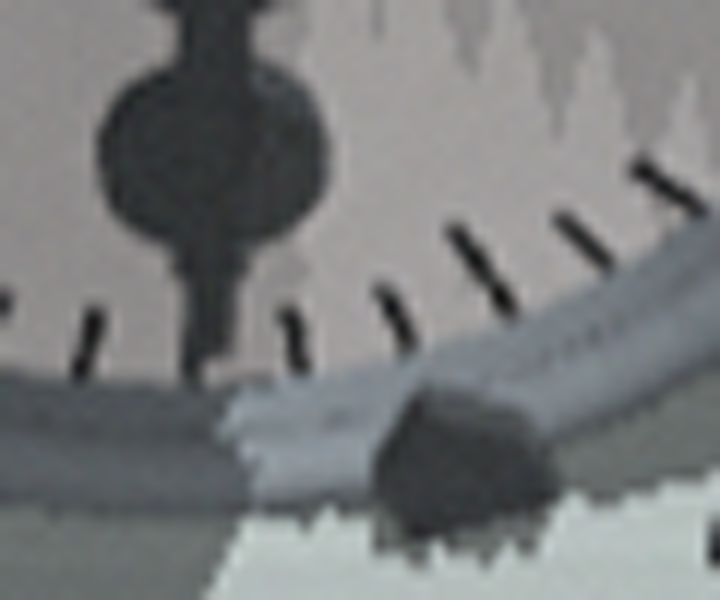

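```bash
python3 - <<'E'
from m import *
s=pickle.load(open("s6.pkl","rb"))
T=R.from_euler("xyz",[-179.392,-1.211,25.904],degrees=True).as_matrix()
tcp=np.array([328.22,428.11,732.97])
print(T)
M=np.c_[T[:,1],T[:,0],-T[:,2]]; print(np.linalg.det(M))
if M[1,0]>0: M[:,:2]*=-1
F=(tcp-134.3*M[:,2],M)
f=lambda x,y:(280+(x+.5)/12-.5,180+(y+.5)/12-.5)
e=lambda x,y:(225+(x+.5)/5-.5,110+(y+.5)/5-.5)
pts=dict(hub=e(366,320),bob=f(213,150),tip=f(212,352),t1=f(288,310),t1b=f(301,368),t2=f(382,292),t2b=f(409,345),t3=f(455,228),t3b=f(512,312),dialtop=e(375,88),Ld=e(75,310),Rd=e(660,290),mtip=f(430,390),mL=f(375,470),mR=f(555,470),mc=f(465,470))
for n,p in pts.items(): print(n,[togauge(s,*p,F,xg)[1:].round(1) for xg in(-3,-6,-9,-12,-15,-18)])
E
```

```text
[[ 0.89932637  0.43704172  0.01437412]
 [ 0.43676701 -0.89937866  0.01877758]
 [ 0.02113436 -0.01060903 -0.99972035]]
0.9999999999999992
hub [array([ 0.1, 56.6]), array([ 0.4, 59.2]), array([ 0.6, 61.7]), array([ 0.9, 64.2]), array([ 1.2, 66.8]), array([ 1.4, 69.3])]
bob [array([-0.2, 38.9]), array([ 0.1, 41.7]), array([ 0.4, 44.5]), array([ 0.6, 47.2]), array([ 0.9, 50. ]), array([ 1.2, 52.8])]
tip [array([-0.8, 21.4]), array([-0.5, 24.4]), array([-0.2, 27.4]), array([ 0.1, 30.4]), array([ 0.3, 33.4]), array([ 0.6, 36.4])]
t1 [array([-5.4, 25.1]), array([-5.1, 28. ]), array([-4.8, 31. ]), array([-4.4, 33.9]), array([-4.1, 36.9]), array([-3.7, 39.9])]
t1b [array([-6.5, 19.8]), array([-6.2, 22.9]), array([-5.8, 25.9]), array([-5.5, 28.9]), array([-5.1, 32. ]), array([-4.8, 35. ])]
t2 [array([-11.3,  26.6]), array([-10.9,  29.5]), array([-10.5,  32.4]), array([-10. ,  35.4]), array([-9.6, 38.3]), array([-9.2, 41.2])]
t2b [array([-13.3,  21.8]), array([-12.9,  24.8]), array([-12.4,  27.8]), array([-12. ,  30.8]), array([-11.5,  33.8]), array([-11.1,  36.8])]
t3 [array([-15.5,  32. ]), a
[... 537 characters left out ...]
([-40.8,  61.5]), array([-40. ,  63.9]), array([-39.2,  66.4]), array([-38.4,  68.9]), array([-37.6,  71.4]), array([-36.8,  73.8])]
mtip [array([-14.9,  17.7]), array([-14.4,  20.7]), array([-14. ,  23.8]), array([-13.5,  26.9]), array([-13.1,  29.9]), array([-12.6,  33. ])]
mL [array([-11.8,  10.3]), array([-11.4,  13.5]), array([-11. ,  16.6]), array([-10.5,  19.8]), array([-10.1,  22.9]), array([-9.7, 26.1])]
mR [array([-23.6,  10.1]), array([-23. ,  13.2]), array([-22.4,  16.4]), array([-21.9,  19.5]), array([-21.3,  22.7]), array([-20.7,  25.9])]
mc [array([-17.7,  10.2]), array([-17.2,  13.3]), array([-16.7,  16.5]), array([-16.2,  19.6]), array([-15.7,  22.8]), array([-15.2,  26. ])]
```

drive_tool([
  [[4,-6,-12],0],
  [[10,-18,-36],0],
  [[16,-30,-60],0],
  [[22,-42,-85],0],
  [[28,-54,-110],0],
  [[34,-66,-134],0],
  [[40,-78,-158],0],
  [[44,-84,-160],0],
])

```text
time: 11.68
tool_pos: [372.0, 342.3, 566.1]
tcp_rot: [-179.5, -0.6, 25.8]
ft_force: [1.6, 0.5, -5.5]
finger_gap: 19.5
```

drive_tool([
  [[4,-8,-15],0],
  [[10,-18,-35],0],
  [[16,-30,-57],0],
  [[22,-42,-79],0],
  [[28,-54,-101],0],
  [[34,-66,-123],0],
  [[40,-78,-145],0],
  [[44,-84,-160],0],
])

```text
time: 12.35
tool_pos: [417.0, 259.3, 412.9]
tcp_rot: [-179.4, -1.2, 25.9]
ft_force: [-0.4, 0.8, -3.7]
finger_gap: 19.3
```

drive_tool([
  [[4,-8,-14],0],
  [[10,-19,-33],0],
  [[16,-31,-53],0],
  [[22,-44,-73],0],
  [[28,-57,-93],0],
  [[34,-70,-113],0],
  [[40,-82,-130],0],
  [[44,-89,-140],0],
])

```text
time: 13.02
tool_pos: [461.0, 170.3, 272.6]
tcp_rot: [-179.4, -1.2, 25.9]
ft_force: [-0.3, 0.4, -3.6]
finger_gap: 19.2
```

drive_tool([
  [[0,0,0],0],
  [[0,0,-5],0],
  [[0,0,-10],0],
  [[0,0,-15],0],
  [[0,0,-18],0],
  [[0,0,-20],0],
  [[0,0,-20],0],
  [[0,0,-20],0],
])

```text
time: 13.68
tool_pos: [460.1, 171.3, 253.1]
tcp_rot: [-179.4, -1.2, 25.9]
ft_force: [-0.3, 0.2, -3.1]
finger_gap: 19.7
```

```bash
python3 - <<'E'
from h import *
from bench import r
s=r.snapshot("scene");t=r.snapshot("top");x=r.sense();pickle.dump((s,t),open("s7.pkl","wb"))
crop(s,220,170,130,140,5,"pics/s7.png");crop(t,150,200,120,100,6,"pics/t7.png")
print(x["tool_pos"],x["tcp_rot"],x["ft_force"])
E
```

```text
[460.32780676 171.25333582 253.3022105 ] [-179.39802798   -1.2409653    25.91411448] [-0.05821926  0.03328207 -3.22932934]
```

View pics/s7.png

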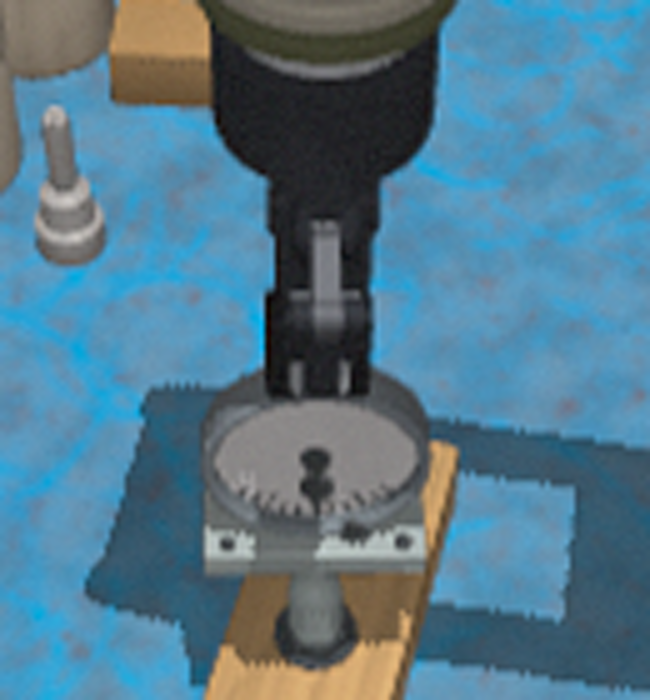

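View pics/t7.png

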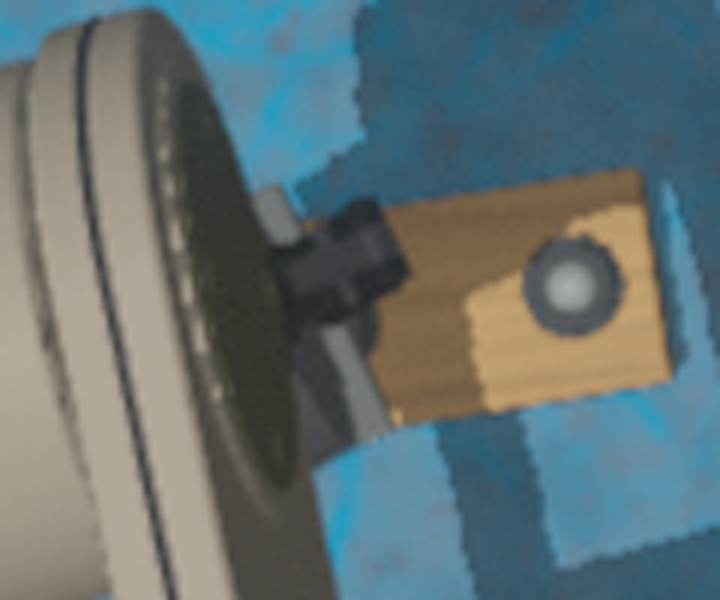

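drive_tool([
  [[0,0,-4],0],
  [[0,0,-9],0],
  [[0,0,-14],0],
  [[0,0,-19],0],
  [[0,0,-22],0],
  [[0,0,-24],0],
  [[0,0,-25],0],
  [[0,0,-25],0],
])

```text
time: 14.45
tool_pos: [460.1, 171.1, 227.6]
tcp_rot: [-179.4, -1.2, 25.9]
ft_force: [0.2, 0.2, -3.3]
finger_gap: 19.2
```

drive_tool([
  [[0,0,-0.3],0],
  [[0,0,-0.6],0],
  [[0,0,-1],0],
  [[0,0,-1.3],0],
  [[0,0,-1.6],0],
  [[0,0,-2],0],
  [[0,0,-2],0],
  [[0,0,-2],0],
])

```text
time: 15.12
tool_pos: [460.2, 171.1, 225.9]
tcp_rot: [-179.4, -1.2, 25.9]
ft_force: [0.6, 0.2, -3.6]
finger_gap: 19.7
```

drive_tool([
  [[0,0,-0.3],0],
  [[0,0,-0.6],0],
  [[0,0,-1],0],
  [[0,0,-1.3],0],
  [[0,0,-1.6],0],
  [[0,0,-2],0],
  [[0,0,-2],0],
  [[0,0,-2],0],
])

```text
time: 15.78
tool_pos: [460.6, 171.2, 225.0]
tcp_rot: [-179.4, -1.3, 25.9]
ft_force: [-2.6, -0.5, 5.7]
finger_gap: 19.0
```

drive_tool([
  [[0,0,0],0],
  [[0,0,0],0],
  [[0,0,0],0],
  [[0,0,0],0],
  [[0,0,0],0],
  [[0,0,0],0],
  [[0,0,0],0],
  [[0,0,-0.2],0],
], squeeze=22)

```text
time: 16.45
tool_pos: [460.6, 171.2, 225.0]
tcp_rot: [-179.4, -1.3, 25.9]
ft_force: [-1.8, -0.8, 7.8]
finger_gap: 19.2
```

```bash
python3 - <<'E'
from h import *
from bench import r
s=r.snapshot("scene");x=r.sense()
crop(s,220,170,130,140,5,"pics/s8.png")
print(x["tool_pos"],x["tcp_rot"],x["ft_force"],x["wrist_torque"])
E
```

```text
[460.60467195 171.26764778 224.99489702] [-179.405901     -1.29294253   25.91056246] [-3.18600417 -0.20737922  6.0435409 ] [-0.13224353  0.84629293 -0.03797313]
```

View pics/s8.png

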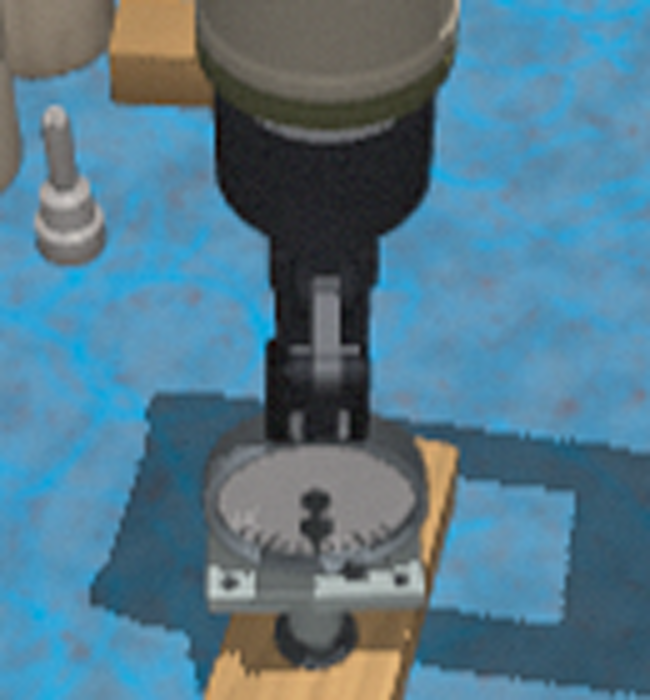

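drive_tool([
  [[-2,-1,-0.3],0],
  [[-4,-2,-0.5],0],
  [[-6,-3,-0.7],0],
  [[-8,-4,-0.9],0],
  [[-10,-5,-1.0],0],
  [[-12,-5.8,-1.2],0],
  [[-14,-6.8,-1.4],0],
  [[-15,-7.3,-1.6],0],
])

```text
time: 17.17
tool_pos: [446.4, 164.4, 223.7]
tcp_rot: [-179.4, -1.5, 25.9]
ft_force: [2.5, 2.6, 4.4]
finger_gap: 19.5
```

```bash
python3 - <<'E'
from h import *
from bench import r
s=r.snapshot("scene");x=r.sense()
crop(s,220,200,130,110,6,"pics/s9.png")
print(x["tool_pos"],x["tcp_rot"],x["ft_force"],x["wrist_torque"])
E
```

```text
[446.23466444 164.31767486 223.71664879] [-179.40768279   -1.44876166   25.91361606] [2.13967554 1.37621517 5.66004621] [ 7.20736256e-01 -7.29978123e-01 -3.29893494e-04]
```

View pics/s9.png

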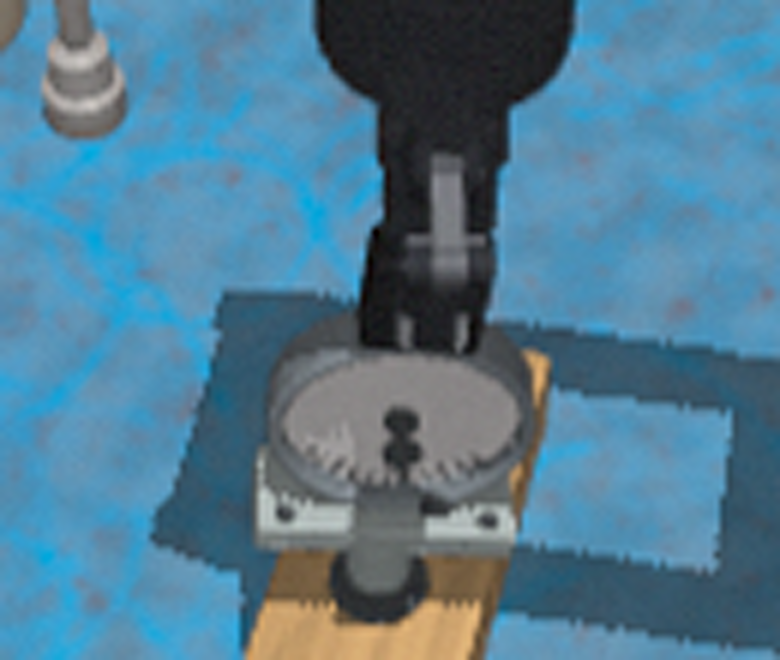

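```bash
cat > lean.py <<'E'
from m import *
def gpred(s,foot,th,pts,a=-64.1):
    x=np.array([np.cos(np.radians(a)),np.sin(np.radians(a)),0]);z=np.array([0,0,1.]);y=np.cross(z,x)
    M=np.c_[x,y,z]@R.from_euler("x",th).as_matrix()
    return [proj(s,np.array(foot)+M@np.array(p,float)) for p in pts]
PTS=dict(bl=(-18,46,0),br=(-18,-46,0),hub=(-7,0,60))
E
python3 - <<'E'
from lean import *
from bench import r
s=r.snapshot("scene");pickle.dump(s,open("s9.pkl","wb"))
crop(s,255,250,60,50,12,"pics/s9b.png")
for th in(0,.05,.1,.15,.2):
    print(th,[((p-[255,250]+.5)*12-.5).round(0) for p in gpred(s,(462.7,172.9,90),th,[*PTS.values(),(-15,-34.5*np.sin(.4),60-34.5*np.cos(.4)),(-7,-35*np.sin(th),60-35*np.cos(th))])])
E
```

```text
0 [array([ 76., 506.]), array([596., 492.]), array([331., 246.]), array([411., 391.]), array([333., 365.])]
0.05 [array([ 75., 499.]), array([595., 499.]), array([348., 246.]), array([419., 393.]), array([350., 365.])]
0.1 [array([ 76., 491.]), array([594., 506.]), array([366., 246.]), array([427., 395.]), array([367., 365.])]
0.15 [array([ 77., 484.]), array([592., 513.]), array([383., 247.]), array([435., 398.]), array([384., 366.])]
0.2 [array([ 78., 477.]), array([589., 521.]), array([401., 248.]), array([442., 401.]), array([401., 367.])]
```

View pics/s9b.png

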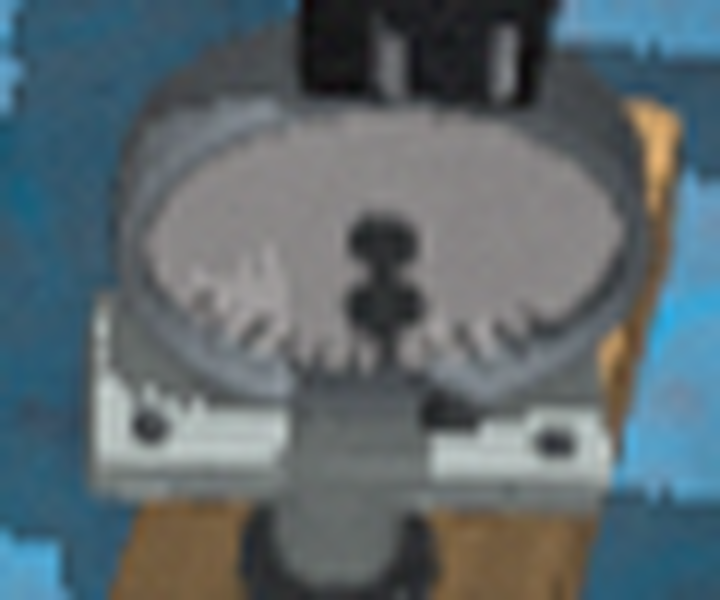

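drive_tool([
  [[0,0,-0.4],0],
  [[-2.5,-1.2,-0.9],0],
  [[-5,-2.4,-1.4],0],
  [[-7.5,-3.6,-2.0],0],
  [[-10,-4.8,-2.5],0],
  [[-12.5,-6,-3.0],0],
  [[-15,-7.2,-3.5],0],
  [[-16,-7.8,-3.8],0],
])

```text
time: 17.93
tool_pos: [430.3, 156.5, 220.0]
tcp_rot: [-179.4, -1.5, 25.9]
ft_force: [-0.1, 2.4, 7.2]
finger_gap: 19.7
```

```bash
python3 - <<'E'
from lean import *
from bench import r
s=r.snapshot("scene");x=r.sense()
crop(s,255,250,60,50,12,"pics/s10.png")
print(x["tool_pos"],x["tcp_rot"],x["ft_force"],x["wrist_torque"])
E
```

```text
[430.17976564 156.49061675 219.97036698] [-179.4083085    -1.44809409   25.91238241] [1.18643546 1.26860328 6.6466732 ] [ 0.83662888 -0.67292932  0.05055421]
```

View pics/s10.png

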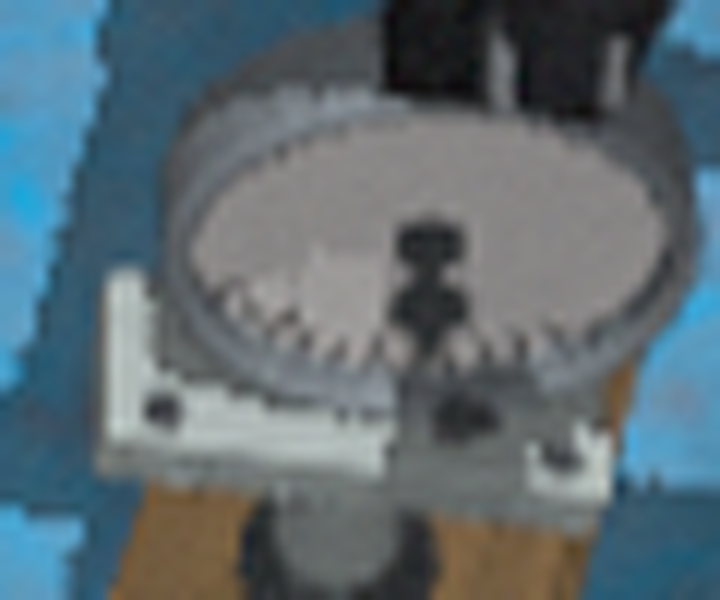

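drive_tool([
  [[-2.3,-1.1,-0.8],0],
  [[-4.6,-2.2,-1.5],0],
  [[-7,-3.4,-2.2],0],
  [[-9.4,-4.5,-3.0],0],
  [[-11.8,-5.6,-3.8],0],
  [[-14,-6.7,-4.6],0],
  [[-16,-7.7,-5.3],0],
  [[-17,-8.2,-5.7],0],
])

```text
time: 18.65
tool_pos: [413.1, 147.9, 213.8]
tcp_rot: [-179.4, -1.4, 25.9]
ft_force: [1.8, 0.9, 4.9]
finger_gap: 19.0
```

drive_tool([
  [[0,0,0],0],
  [[0,0,0],0],
  [[0,0,0],0],
  [[0,0,0],0],
  [[0,0,0],0],
  [[0,0,0],0],
  [[0,0,0],0],
  [[0,0,0],0],
])

```text
time: 19.32
tool_pos: [412.9, 147.9, 213.7]
tcp_rot: [-179.4, -1.3, 25.9]
ft_force: [0.1, 0.2, 7.1]
finger_gap: 18.9
```

drive_tool([
  [[0,0,0],0],
  [[0,0,0],0],
  [[0,0,0],0],
  [[0,0,0],0],
  [[0,0,0],0],
  [[0,0,0],0],
  [[0,0,0],0],
  [[0,0,0],0],
])

```text
time: 19.98
tool_pos: [412.9, 147.9, 213.7]
tcp_rot: [-179.4, -1.3, 25.9]
ft_force: [0.5, 0.3, 6.5]
finger_gap: 19.4
```

drive_tool([
  [[0,0,0],0],
  [[0,0,0],0],
  [[0,0,0],0],
  [[0,0,0],0],
  [[0,0,0],0],
  [[0,0,0],0],
  [[0,0,0],0],
  [[0,0,0],0],
])

```text
time: 20.65
tool_pos: [412.9, 147.9, 213.7]
tcp_rot: [-179.4, -1.3, 25.9]
ft_force: [0.8, -0.2, 6.8]
finger_gap: 19.4
```

```bash
python3 - <<'E'
from lean import *
from bench import r
s=r.snapshot("scene");t=r.snapshot("top");x=r.sense();pickle.dump((s,t),open("s11.pkl","wb"))
crop(s,255,250,60,50,12,"pics/s11.png")
for th in(.3,.35,.4,.45):
    p=gpred(s,(462.7,172.9,90.9),th,[*PTS.values(),(-15,-34.5*np.sin(.4),60-34.5*np.cos(.4)),(-7,-35*np.sin(th),60-35*np.cos(th))])
    print(th,(p[1]-p[0])[1]/(p[1]-p[0])[0],[((q-[255,250]+.5)*12-.5).round(0) for q in p])
print(x["tool_pos"],x["tcp_rot"],x["ft_force"],x["wrist_torque"])
E
```

```text
0.3 0.14515137435048664 [array([ 84., 459.]), array([582., 532.]), array([435., 249.]), array([456., 404.]), array([434., 368.])]
0.35 0.17616694254975335 [array([ 87., 452.]), array([578., 539.]), array([452., 252.]), array([462., 407.]), array([450., 371.])]
0.4 0.20830339105263937 [array([ 92., 445.]), array([573., 545.]), array([468., 256.]), array([468., 411.]), array([466., 374.])]
0.45 0.2417929870406809 [array([ 96., 438.]), array([567., 552.]), array([484., 259.]), array([474., 415.]), array([482., 378.])]
[412.90168459 147.87410539 213.69057576] [-179.42914858   -1.33633373   25.90109391] [1.31463801 0.17116408 6.54337773] [ 0.32322622 -0.68760111 -0.01668484]
```

View pics/s11.png

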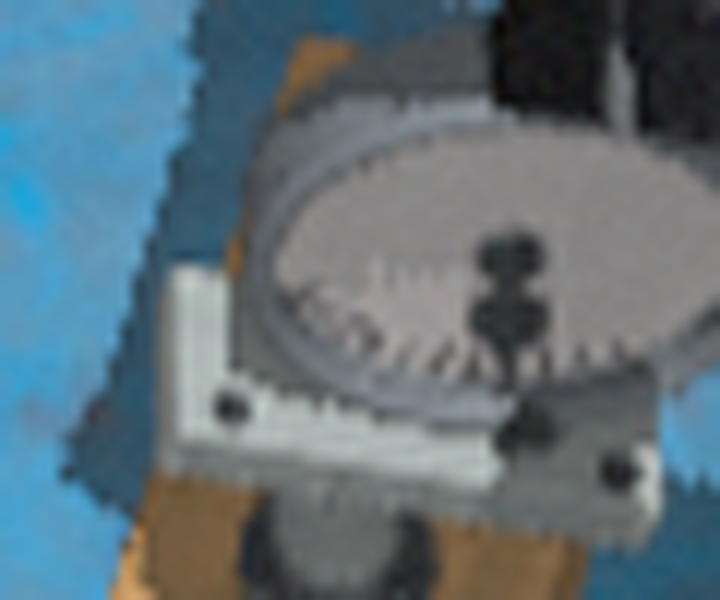

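drive_tool([
  [[0,0,0],0],
  [[0,0,0],0],
  [[0,0,0],0],
  [[0,0,1],0],
  [[0,0,3],0],
  [[0,0,5],0],
  [[0,0,7],0],
  [[0,0,8],0],
], squeeze=60)

```text
time: 21.42
tool_pos: [411.7, 147.7, 220.2]
tcp_rot: [-179.4, -1.1, 25.9]
ft_force: [-0.1, -0.9, -3.1]
finger_gap: 19.5
```

drive_tool([
  [[0,0,0],0],
  [[2,1,0],0],
  [[4,2,0],0],
  [[6,3,0],0],
  [[8,4,0],0],
  [[9,4.4,0],0],
  [[9,4.4,0],0],
  [[9,4.4,0],0],
])

```text
time: 22.08
tool_pos: [421.2, 152.2, 220.6]
tcp_rot: [-179.4, -1.2, 25.9]
ft_force: [-0.1, -0.5, -3.2]
finger_gap: 19.1
```

```bash
python3 - <<'E'
from lean import *
from bench import r
s=r.snapshot("scene");x=r.sense();pickle.dump(s,open("s12.pkl","wb"))
crop(s,255,240,60,50,12,"pics/s12.png")
for th in(.3,.35):
    p=gpred(s,(462.7,172.9,97),th,[*PTS.values()])
    print(th,(p[1]-p[0])[1]/(p[1]-p[0])[0],[((q-[255,240]+.5)*12-.5).round(0) for q in p])
print(x["tool_pos"],x["tcp_rot"],x["ft_force"],x["wrist_torque"])
E
```

```text
0.3 0.14599514833984042 [array([ 82., 560.]), array([583., 633.]), array([435., 348.])]
0.35 0.17716172934910387 [array([ 86., 552.]), array([579., 640.]), array([452., 351.])]
[421.18432016 152.21466118 220.59184675] [-179.39074045   -1.1972114    25.90906876] [ 0.09770815  0.18654838 -3.8582399 ] [-0.07711415  0.0868461   0.01291463]
```

View pics/s12.png

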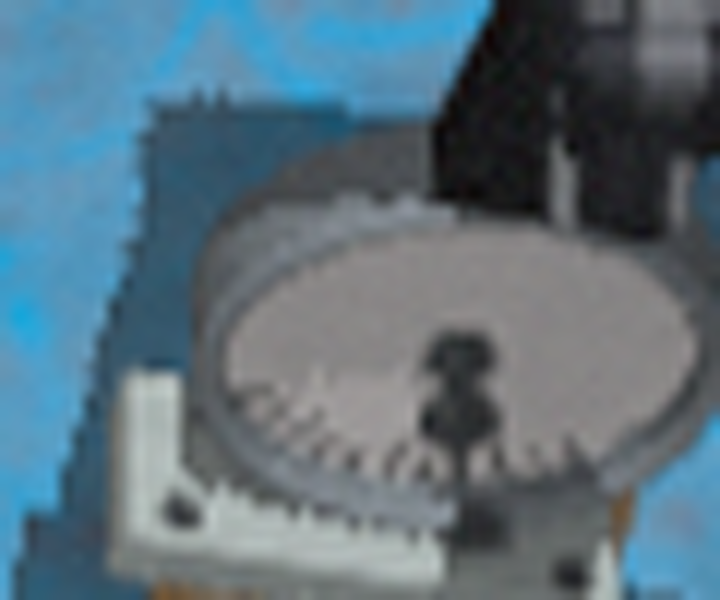

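drive_tool([
  [[0,0,-0.5],0],
  [[0,0,-1],0],
  [[0,0,-1.5],0],
  [[0,0,-2],0],
  [[0,0,-2.5],0],
  [[0,0,-3],0],
  [[0,0,-3],0],
  [[0,0,-3],0],
])

```text
time: 22.8
tool_pos: [421.2, 152.2, 217.6]
tcp_rot: [-179.4, -1.2, 25.9]
ft_force: [-0.3, 0.2, -2.8]
finger_gap: 19.1
```

drive_tool([
  [[0,0,-0.3],0],
  [[0,0,-0.6],0],
  [[0,0,-0.9],0],
  [[0,0,-1.2],0],
  [[0,0,-1.5],0],
  [[0,0,-1.5],0],
  [[0,0,-1.5],0],
  [[0,0,-1.5],0],
])

```text
time: 23.47
tool_pos: [421.5, 152.3, 217.0]
tcp_rot: [-179.4, -1.3, 25.9]
ft_force: [-3.5, -0.6, 5.0]
finger_gap: 19.3
```

drive_tool([
  [[0,0,-0.2],0],
  [[0,0,-0.4],0],
  [[0,0,-0.6],0],
  [[0,0,-0.8],0],
  [[0,0,-1],0],
  [[0,0,-1],0],
  [[0,0,-1],0],
  [[0,0,-1],0],
], squeeze=20)

```text
time: 24.13
tool_pos: [421.6, 152.3, 216.9]
tcp_rot: [-179.4, -1.3, 25.9]
ft_force: [-6.8, -1.8, 11.8]
finger_gap: 18.8
```

drive_tool([
  [[-1.3,-0.6,-0.6],0],
  [[-2.6,-1.3,-1.1],0],
  [[-3.9,-1.9,-1.6],0],
  [[-5.2,-2.5,-2.1],0],
  [[-6.5,-3.2,-2.6],0],
  [[-7.8,-3.8,-3.1],0],
  [[-9,-4.4,-3.6],0],
  [[-9,-4.4,-3.6],0],
])

```text
time: 24.8
tool_pos: [414.4, 148.5, 214.1]
tcp_rot: [-179.5, -1.6, 25.9]
ft_force: [2.0, 0.6, 8.2]
finger_gap: 19.1
```

```bash
python3 - <<'E'
from lean import *
from bench import r
s=r.snapshot("scene");x=r.sense();pickle.dump(s,open("s13.pkl","wb"))
crop(s,255,250,60,50,12,"pics/s13.png")
for th in(.35,.4,.45):
    p=gpred(s,(462.7,172.9,90.9),th,[*PTS.values()])
    print(th,(p[1]-p[0])[1]/(p[1]-p[0])[0],[((q-[255,250]+.5)*12-.5).round(0) for q in p])
print(x["tool_pos"],x["tcp_rot"],x["ft_force"],x["wrist_torque"])
E
```

```text
0.35 0.17616694254975335 [array([ 87., 452.]), array([578., 539.]), array([452., 252.])]
0.4 0.20830339105263937 [array([ 92., 445.]), array([573., 545.]), array([468., 256.])]
0.45 0.2417929870406809 [array([ 96., 438.]), array([567., 552.]), array([484., 259.])]
[414.38062176 148.51271995 214.07194826] [-179.45327271   -1.59812348   25.90293607] [1.24619645 0.7715711  7.69356396] [ 0.44423449 -0.74624742  0.02552331]
```

View pics/s13.png

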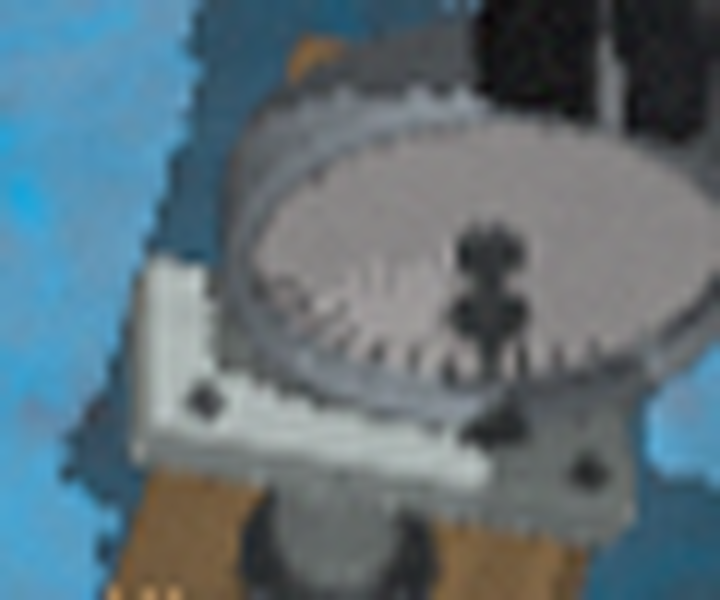

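drive_tool([
  [[0,0,-0.5],0],
  [[-1,-0.5,-1],0],
  [[-2,-1,-1.4],0],
  [[-3,-1.5,-1.8],0],
  [[-4,-2,-2.2],0],
  [[-5,-2.4,-2.6],0],
  [[-6,-2.9,-3],0],
  [[-6,-2.9,-3],0],
])

```text
time: 25.52
tool_pos: [408.3, 145.6, 211.1]
tcp_rot: [-179.5, -1.6, 25.9]
ft_force: [0.5, 1.5, 7.0]
finger_gap: 19.0
```

drive_tool([
  [[0,0,0],0],
  [[0,0,0],0],
  [[0,0,0],0],
  [[0,0,0],0],
  [[0,0,0],0],
  [[0,0,0],0],
  [[0,0,0],0],
  [[0,0,0],0],
])

```text
time: 26.18
tool_pos: [408.4, 145.6, 211.1]
tcp_rot: [-179.5, -1.6, 25.9]
ft_force: [1.2, 0.9, 8.1]
finger_gap: 19.3
```

drive_tool([
  [[0,0,0],0],
  [[0,0,0],0],
  [[0,0,0],0],
  [[0,0,0],0],
  [[0,0,0],0],
  [[0,0,0],0],
  [[0,0,0],0],
  [[0,0,0],0],
])

```text
time: 26.85
tool_pos: [408.4, 145.6, 211.1]
tcp_rot: [-179.4, -1.6, 25.9]
ft_force: [0.8, 0.8, 7.5]
finger_gap: 19.2
```

drive_tool([
  [[0,0,0],0],
  [[0,0,0],0],
  [[0,0,0],0],
  [[0,0,0],0],
  [[0,0,0],0],
  [[0,0,0],0],
  [[0,0,0],0],
  [[0,0,0],0],
])

```text
time: 27.52
tool_pos: [408.4, 145.6, 211.1]
tcp_rot: [-179.4, -1.6, 25.9]
ft_force: [1.1, 0.5, 8.0]
finger_gap: 19.3
```

```bash
python3 - <<'E'
from lean import *
from bench import r
s=r.snapshot("scene");t=r.snapshot("top");x=r.sense();pickle.dump((s,t),open("s14.pkl","wb"))
im=[r.snapshot("scene")["pixels"].astype(float) for _ in range(6)]
s["pixels"]=np.clip(np.mean(im,0),0,255).astype(np.uint8);pickle.dump((s,t),open("s14.pkl","wb"))
crop(s,255,250,60,50,12,"pics/s14.png");crop(t,150,200,120,100,6,"pics/t14.png")
for th in(.35,.4,.45):
    p=gpred(s,(462.7,172.9,90.9),th,[*PTS.values(),(-15,-34.5*np.sin(.4),60-34.5*np.cos(.4)),(-7,-35*np.sin(th),60-35*np.cos(th))])
    print(th,(p[1]-p[0])[1]/(p[1]-p[0])[0],[((q-[255,250]+.5)*12-.5).round(0) for q in p])
print(x["tool_pos"],x["tcp_rot"],x["ft_force"],x["wrist_torque"])
E
```

```text
0.35 0.17616694254975335 [array([ 87., 452.]), array([578., 539.]), array([452., 252.]), array([462., 407.]), array([450., 371.])]
0.4 0.20830339105263937 [array([ 92., 445.]), array([573., 545.]), array([468., 256.]), array([468., 411.]), array([466., 374.])]
0.45 0.2417929870406809 [array([ 96., 438.]), array([567., 552.]), array([484., 259.]), array([474., 415.]), array([482., 378.])]
[408.34438373 145.62632733 211.07994971] [-179.45033265   -1.58076039   25.91157931] [1.37348812 1.60325968 8.73832388] [ 0.47423129 -0.64850294  0.06273056]
```

View pics/s14.png

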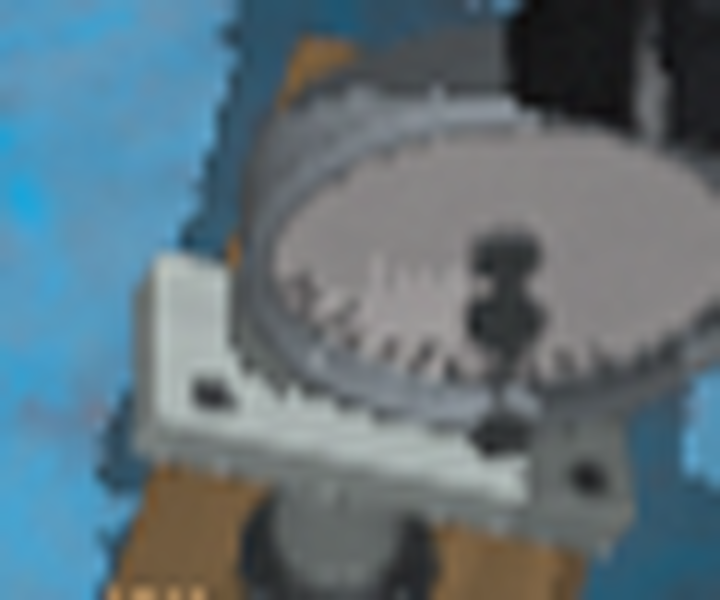

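View pics/t14.png

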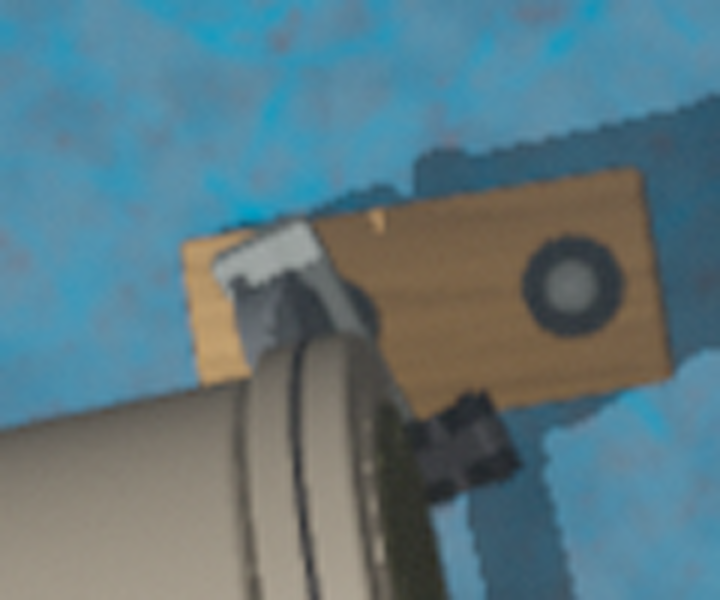

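```bash
python3 - <<'E'
from lean import *
s,t=pickle.load(open("s14.pkl","rb"))
crop(s,287,264,22,26,25,"pics/s14z.png")
a=np.radians(-64.1);x=np.array([np.cos(a),np.sin(a),0]);y=np.array([-x[1],x[0],0])
g=s["pixels"].max(2)
th=.395
foot=np.array([462.7,172.9,90.9])-6.8*y
for m in(.35,.38,.41,.44):
  P=[(-7,0,60),(-7,-35*np.sin(th),60-35*np.cos(th))]+[(xx,-rr*np.sin(m),60-rr*np.cos(m)) for xx in(-13,-17) for rr in(34.5,42)]
  print(m,[((q-[287,264]+.5)*25-.5).round(0) for q in gpred(s,foot,th,P)])
E
```

```text
0.35 [array([255., 180.]), array([249., 427.]), array([234., 484.]), array([229., 535.]), array([237., 524.]), array([232., 575.])]
0.38 [array([255., 180.]), array([249., 427.]), array([247., 484.]), array([244., 535.]), array([249., 524.]), array([247., 575.])]
0.41 [array([255., 180.]), array([249., 427.]), array([259., 483.]), array([259., 534.]), array([262., 523.]), array([262., 574.])]
0.44 [array([255., 180.]), array([249., 427.]), array([271., 483.]), array([274., 534.]), array([274., 523.]), array([277., 574.])]
```

View pics/s14z.png

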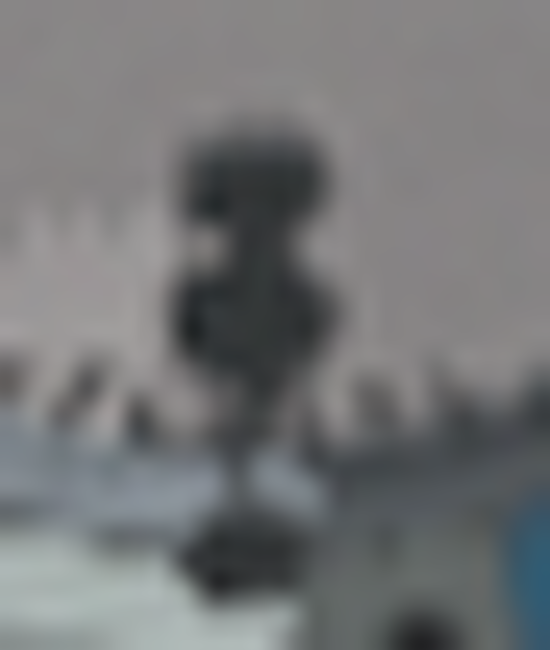

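```bash
python3 - <<'E'
from lean import *
from scipy.optimize import brentq
L=lambda n:pickle.load(open(n,"rb"))
for n,s,th,off in(("s9",L("s9.pkl"),.11,2.7),("s11",L("s11.pkl")[0],.315,12),("s12",L("s12.pkl"),.315,4),("s13",L("s13.pkl"),.36,6.2),("s14",L("s14.pkl")[0],.395,6.8)):
    a=np.radians(-64.1);y=np.array([-np.sin(a),np.cos(a),0])
    zf=97 if n=="s12" else 90.9
    foot=np.array([462.7,172.9,zf])-off*y
    hub=gpred(s,foot,th,[(-7,0,60)])[0]
    ph=gpred(s,foot,th,[(-15,-38.5*np.sin(.39),60-38.5*np.cos(.39))])[0]
    g=cv2.GaussianBlur(cv2.resize(s["pixels"],None,fx=4,fy=4,interpolation=cv2.INTER_CUBIC),(0,0),2).max(2)
    for T in(62,70,78):
        m=(g<T).astype(np.uint8); nn,lab,st,ce=cv2.connectedComponentsWithStats(m)
        def near(p):
            c=[(np.hypot(*((ce[i]+.5)/4-.5-p)),i) for i in range(1,nn) if 40<st[i,4]<1500]
            d,i=min(c); return (ce[i]+.5)/4-.5,st[i]
        h,hs=near(hub+[0,3]);k,ks=near(ph)
        print(n,T,"predhub",hub.round(1),"pointer blob",h.round(2),hs.tolist(),"mark",k.round(2),ks.tolist(),"pred",ph.round(1))
E
```

```text
s9 62 predhub [286.6 269.8] pointer blob [286.45 273.  ] [1138, 1075, 20, 39, 482] mark [291.15 283.77] [1161, 1132, 13, 9, 87] pred [291.9 283.3]
s9 70 predhub [286.6 269.8] pointer blob [286.46 273.06] [1137, 1074, 22, 43, 593] mark [291.33 283.78] [1160, 1131, 17, 11, 138] pred [291.9 283.3]
s9 78 predhub [286.6 269.8] pointer blob [286.48 273.26] [1136, 1073, 24, 50, 708] mark [291.23 283.59] [1157, 1127, 22, 16, 202] pred [291.9 283.3]
s11 62 predhub [297.1 270.2] pointer blob [297.07 274.38] [1180, 1081, 20, 37, 428] mark [298.48 285.27] [1187, 1135, 17, 15, 157] pred [298.4 284.2]
s11 70 predhub [297.1 270.2] pointer blob [297.05 274.34] [1179, 1080, 22, 40, 548] mark [298.6  285.26] [1187, 1133, 18, 18, 220] pred [298.4 284.2]
s11 78 predhub [297.1 270.2] pointer blob [297.04 274.4 ] [1178, 1079, 24, 46, 650] mark [298.74 285.08] [1186, 1130, 21, 22, 302] pred [298.4 284.2]
s12 62 predhub [293.2 268.5] pointer blob [292.94 272.46] [1163, 1074, 20, 36, 432] mark [294.36 283.55] [1171, 1129, 16, 13, 152] pred [294.6 282.7]
s12 70 predhub [293.2 268.5] pointer blob [292.87 272.4
[... 442 characters left out ...]
29 274.04] [1172, 1080, 22, 39, 517] mark [296.34 285.11] [1177, 1134, 18, 15, 175] pred [296.  284.6]
s13 78 predhub [295.5 270.5] pointer blob [295.3  274.07] [1171, 1078, 24, 45, 624] mark [296.48 284.93] [1176, 1131, 21, 19, 241] pred [296.  284.6]
s14 62 predhub [296.7 270.7] pointer blob [296.58 274.67] [1178, 1083, 20, 35, 389] mark [296.27 285.79] [1181, 1141, 13, 8, 74] pred [296.6 284.8]
s14 70 predhub [296.7 270.7] pointer blob [296.59 274.69] [1177, 1082, 22, 39, 529] mark [296.42 285.77] [1180, 1140, 16, 10, 121] pred [296.6 284.8]
s14 78 predhub [296.7 270.7] pointer blob [296.62 274.85] [1177, 1080, 23, 47, 668] mark [296.45 285.74] [1179, 1139, 18, 12, 163] pred [296.6 284.8]
```

```bash
python3 - <<'E'
from bench import r
x=r.sense();print(x["time"],x["qd"].round(2),x["ft_force"],x["finger_gap"])
print(r.hand_in())
x=r.sense();print(x["time"],x["ft_force"])
E
```

```text
27.9167 [-0.01  0.08 -0.01  0.04 -0.08 -0.01] [-0.29816243  0.20977273  7.62740918] 19.549830878438847
the job is handed in; nothing more can be done
None
the job is handed in; nothing more can be done
```

I handed the job in at 27.9 s with the gauge still gripped, leaning about 0.395 rad and pressed on the taller stud. `hand_in` gives no verdict.

I picked the gauge up by its handle and read the mark close to the scene camera. I then stood the gauge upright on the taller stud and rocked it to the right.

**Slip while rocking:** the foot slid about 12 mm from the crown. I lifted the gauge about 7 mm, moved it back, set it down again at the same lean, and finished the rock with more pressure and a lighter grip.

Last checks before handing in:
- **Pointer on the mark:** the last image puts the pointer within about 0.01 rad of the mark, give or take 0.02.
- **Position:** the foot is about 7 mm from the crown (limit 18 mm).
- **Force:** the gauge presses on the stud with about 11 N, and the force readings were steady to about 1 N over the last 2 s.
- **Rest and grip:** the arm was at rest, gripping with 20 N at a finger opening of about 19.5 mm.

Points that disagreed or stayed unchecked:
- **Mark angle:** the close-up views gave 0.41 to 0.43 rad, while the views on the stud gave 0.36 to 0.40, so I settled near 0.395.
- **Lean from arm position:** this gave about 0.42 rad when combined with the foot position seen in the image, against 0.395 from the base edge in the image. Without that foot position it is too sensitive to small errors to use.
- **Tool tilt:** the tool kept a tilt of about 1.3 to 1.6° from the edge of its reach, which I could not turn back. It tilts the dial plane by only about 0.01 rad.
- **Bystanders:** I did not measure them again at the end.

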